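Restock the solder reel lane

ROBOT

A 7-joint arm with a two-finger parallel gripper is mounted at the origin on a cart in front of the work surface, level with it; the furniture and walls round the work are solid. World frame = base frame: x ahead of the robot, y to its left, z up, the work surface at z = 0. Lengths are in m, angles in rad, forces in N, time in s.
With the tool pointing down it reaches from about 0.425 to 0.8 m from the base axis. Payload 8.3 kg.
Tool frame: the origin (TCP) lies on the mounting face of the last link; the fingertips stand 173 mm ahead of it and the grasp point (between the pads) lies ctrl.grasp_offset ahead of it (ctrl.grasp_offset is the distance from the TCP to the grasp point, in m); z points along the fingers, y is the line along which they close (so a half turn about z gives the same grasp; the last joint's range is limited). The gripper opens to 85 mm and grips with 20 to 120 N. Pads are 22 mm wide; open, the fingers measure 114 mm over their backs; the gripper's body (76 mm by 85 mm) begins 54 mm behind the grasp point. The pads swing forward as they close: fully open they stand 13 mm farther back than shut.
Start: joints at [-1.324, 0.383, 0.016, 1.37, -0.006, 1.388, -0.046], TCP at [0.191, 0.595, 0.405] pointing down, gripper open.
Joint ranges: [-2.95, 2.95], [-0.25, 2.06], [-1.52, 1.56], [0.18, 2.33], [-1.44, 4.58], [0.02, 2.06], [-3.01, 3.01]. Speed limits (rad/s): [2.39, 2.39, 3.01, 3.01, 3.14, 3.14, 3.14].

INTERFACE

Orientations are given as a unit quaternion [w, x, y, z].
In Python, from station import ctrl gives the robot as it stands. The module is installed in compiled form; this text tells all that it offers.
- The arm moves only by the tool arm_command, never from a script. Its argument "series" is one flat list of numbers, 5 for each row, row after row: the shift along the tool's x, y, z each as a share of 10 cm, from -1 to 1, then the turn about the tool's z as a share of 10 degrees, from -1 to 1, then the gripper command: -1 is fully open, 1 is shut, values between are in proportion. In form: [x, y, z, roll, claw, x, y, z, roll, claw, ...]. A call has 1 to 5 rows; each row shifts and turns the commanded pose from where the row before left it, along the tool's axes as they then stand; what a row does not reach is not made up. A row lasts 1/8 s, in which the tool goes at most 62.5 mm and 10.7 degrees, less where a joint would pass 70% of its speed; a pose out of reach is approached as far as the arm can. A call with a number of a shift or a turn outside -1 to 1 is refused whole. A call with a gripper value outside its range is refused whole. The fingers move at their own pace and stop on an object; the grip force is fixed at half the most. Time passes only in rows, so rows that do not move let the fingers close. It gives the time, the measured TCP pose, the force, the opening and the grip force at its end, in the units of the state.
- ctrl.get_state(): the state, without advancing time (a new reading comes with each control period).
- ctrl.snapshot(name): name is "scene" or "top" or "wrist"; returns a dict with "pixels" (480x640x3 uint8, red, green, blue), "depth" (480x640 float32, m along the optical axis (not along the pixel's ray), 0 where there is no reading), "fovy" (degrees; the focal length in pixels is half the picture's height over the tangent of half this angle, whatever the lens; pixels are square), "cx", "cy" (the principal point, pixels), "k1" (the pictures are not rectified: a ray, as slopes to the right and down, at radius r is drawn at 1 + k1 r^2 times it, then the intrinsics apply), "position" and "rotation" of the camera in the world. Camera axes: x right, y down, z forward; pixel columns grow to the right and rows downward; lengths in m; the calibration is good to about 2 mm. A picture is of the moment at which its call begins.
- ctrl.close_job(): hands the job in; it is judged then, once.
The state is a dict: "time_s": time; "joint_positions": joint angles; "joint_velocities": joint speeds; "joint_efforts": joint torques, N m; "position": TCP position; "orientation": TCP orientation; "contact_force": force on the tool from outside, world axes, zero at the start; "moment": the same for the moment, N m; "finger_gap": finger opening in m; "finger_force": force on a finger pad.
Only numpy, scipy, OpenCV 4.12 (cv2) and the standard library are available. Lean on these libraries where they do the work, as an engineer would, in place of code of your own. Each camera call takes 0.05 s, during which the arm holds its last target. There are 200 camera calls.

TASK

Restock the reel lane first-in-first-out. Throw the black-handled index lever from the red notch to the green one (lift, swing, let it drop in) so that the yellow keeper rail clears the lane, pull the two old reels forward to the blue front stop in the order they stand, close together, and only then stand all the new reels from the table upright in the lane behind them; finally throw the lever into the yellow notch, fully seated. Leave the other things on the table alone.

Things in the scene. Friction and masses are not known exactly. Their poses are not given: they have to be found in the camera images.
- reel_lane: Lane fixture, fixed to the table (place and yaw vary). Origin under the lane's centre, table height. The lane runs along its y: blue front stop (46 mm high) at -y, back end at +y. Floor 4 mm thick; inside x -32 to 32, y -154 to 154 mm; side walls 4 mm thick, they and the back end 30 mm high. Past the back end is the lever's grey plate, 150 x 178 mm, 10 mm high, centred at (0, 250) mm
- keeper_rail (a joint): Travel of the yellow keeper rail, m, driven by the lever: its centre line lies this far to the lane's +x side of the lane's centre line: 0 in red, 0.033 in yellow (both over the reels), 0.100 in green (clear). Rail 36 x 280 mm along the lane, from 78 to 85 mm above the table, on arms over two 85 mm high posts (fixture x 88 to 112, y +-103 to +-127 mm)
- lever_grip (a point): Point on the axis of the lever's upright round black handle, 22 mm in diameter (28 mm knob above 110 mm), from 58 to 124 mm above the table when seated; this point is then 95 mm above the table, and 135 mm from the pivot axis. A flat steel arm (48 to 58 mm high, 16 mm wide) joins it to the pivot
- lever_pivot (a point): Point on the lever's vertical pivot axis, 95 mm above the table (nothing is there; the pivot post reaches about 90 mm)
- notch_red (a point): Where lever_grip stands when the lever is seated in the red-marked notch (nearest the lane); where the lever starts
- notch_yellow (a point): Where lever_grip stands when the lever is seated in the yellow-marked notch (the middle one, 0.4 rad from red)
- notch_green (a point): Where lever_grip stands when the lever is seated in the green-marked notch (farthest from the lane, 1.2 rad from red)
- lever_swing (a joint): Lever angle, rad, clockwise from above: 0 in red, 0.4 in yellow, 1.2 in green; stops at -0.05 and 1.25. Light friction (1 N at the handle); it swings only while lifted. A notch leaves about 0.02 rad of play and takes the round-ended pin when it is within about 0.05 rad
- lever (a joint): Lift of the lever, m: 0 seated in a notch, about 0.017 when its pin rides on the ridge between notches, 0.030 at the upper stop. A spring pulls it down with 3 to 6 N besides 1.7 N of weight; lift it by about 0.023 to swing it; let go over a notch, it drops in by itself
- old_1_mid (a point): Middle of old reel 1, which stands in the lane, the nearer of the two to the front stop: an upright solder reel 53 mm in diameter, 66 mm high, about 0.24 kg, smooth (friction about 0.45); the point is on its axis, 33 mm above its foot, z along the axis. It starts mid-lane
- old_2_mid (a point): Middle of old reel 2, alike, which starts in the lane behind old reel 1
- new_1_mid (a point): Middle of new reel 1: like the old ones, standing on the table in front of the lane, or beyond either end of the fixture. May be absent
- new_2_mid (a point): Middle of new reel 2, alike. May be absent
- new_3_mid (a point): Middle of new reel 3, alike. May be absent
- spray_bottle: Bystander: small mist bottle, 34 x 34 x 133 mm, left of the work; origin under its centre
- wool_tin: Bystander: brass-wool tip cleaner tin, 63 x 60 x 48 mm, right of the work; origin under its centre
- tape_roll: Bystander: roll of black tape lying flat, 58 x 56 x 19 mm, at the table's front edge by the lever; origin under its centre
There are look-alikes about, which are no part of the job. Leave any orange look-alike of the part that bears new_3_mid alone.

How it is judged:
By the outcome, as a careful person would: the job done as asked, in the order asked, and still so for the second after the job is handed in, with the robot touching nothing.
Of new_1, new_2, new_3 only 2 to 3 are there at a start; the rules pass over those that are not, and their reading is None.
At some moment in a run one of new_1, new_2, new_3 may be knocked a few centimetres aside while the robot is not near it.
Once in a run the grip may slacken for a moment while it holds something.
It also fails if it takes over 210 s, if anything falls off the work surface, if the arm or the gripper's body presses on something with over 40 N, if the wrist force passes 120 N, or if a joint passes its speed limit or range.

## Working session

There is one attempt and no reset: what is moved stays moved. The work goes in short steps, Python scripts to look and compute and a tool call to move; the robot and the scene stay as the last step left them, time stands still between calls to the robot, and variables do not carry over. Pictures are saved under pics/ and viewed, at most 14 in all, crops included, and the job is handed in when it is done.

Besides the shell and the picture viewer there is one more tool, called after "Call:" in YAML: its name, and indented under it one key for each argument. arm_command: Moves the arm, as the interface text tells. Its arguments: {"type":"object","properties":{"series":{"type":"array","items":{"type":"number"}}},"required":["series"]}

```bash
mkdir -p pics; cat > h.py <<'E'
import numpy as np, cv2
from station import ctrl
def snap(n,f=None):
    s=ctrl.snapshot(n)
    if f: cv2.imwrite('pics/'+f,s['pixels'][:,:,::-1])
    return s
def ray(s,u,v):
    f=240/np.tan(np.radians(s['fovy'])/2)
    K=np.array([[f,0,s['cx']],[0,f,s['cy']],[0,0,1.]])
    p=cv2.undistortPoints(np.array([[[u,v]]],float),K,np.array([s['k1'],0,0,0,0.]))[0,0]
    return np.asarray(s['position']),np.asarray(s['rotation']).reshape(3,3)@np.array([p[0],p[1],1])
def onz(s,u,v,z):
    o,d=ray(s,u,v); return o+d*(z-o[2])/d[2]
def cloud(s):
    f=240/np.tan(np.radians(s['fovy'])/2)
    K=np.array([[f,0,s['cx']],[0,f,s['cy']],[0,0,1.]])
    g=np.stack(np.meshgrid(np.arange(640.),np.arange(480.)),-1).reshape(-1,1,2)
    p=cv2.undistortPoints(g,K,np.array([s['k1'],0,0,0,0.])).reshape(-1,2)
    z=s['depth'].reshape(-1,1)
    c=np.c_[p*z,z]@np.asarray(s['rotation']).reshape(3,3).T+np.asarray(s['position'])
    c[z[:,0]==0]=np.nan
    return c.reshape(480,640,3)
E
python3 - <<'E'
from h import *
for n in('scene','top'):
    s=snap(n,n+'0.png'); print(n,s['position'],s['fovy'],s['k1'],np.round(s['rotation'],3).tolist())
st=ctrl.get_state(); print(st['orientation'],st['position'],st['finger_gap'],ctrl.grasp_offset)
E
```

```text
scene [-0.10401071 -0.36943426  0.97919886] 49.16602739711461 -0.014061110024730006 [-0.305, 0.832, -0.433, 0.165]
top [0.26039846 0.0293621  1.29721981] 47.946587668585614 -0.10302540211744349 [0.073, -0.694, 0.713, -0.073]
[-1.23672026e-04  1.54244521e-01  9.88032289e-01 -8.98749530e-04] [0.19046873 0.59511895 0.40373963] 0.08542564278950693 0.1547
```

```bash
cat > fix.py <<'E'
t=open('h.py').read()
t=t.replace("np.asarray(s['rotation']).reshape(3,3)","rot(s['rotation'])")
t=t.replace("def ray","""from scipy.spatial.transform import Rotation as R
def rot(q): return R.from_quat(np.roll(q,-1)).as_matrix()
def ray""",1)
open('h.py','w').write(t)
E
python3 fix.py; rm fix.py
```

```text
(no output)
```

View pics/scene0.png

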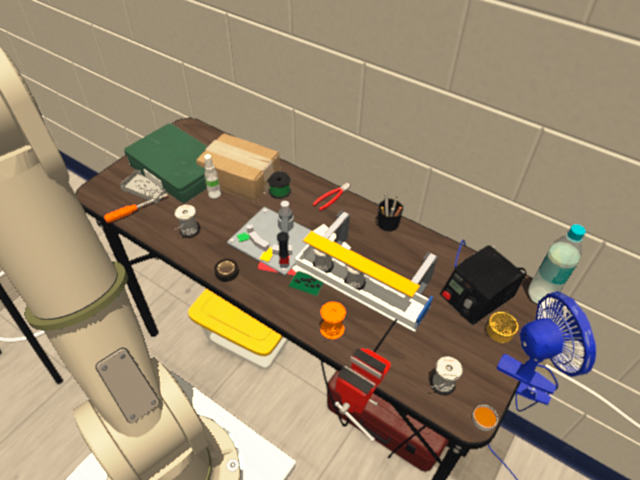

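View pics/top0.png

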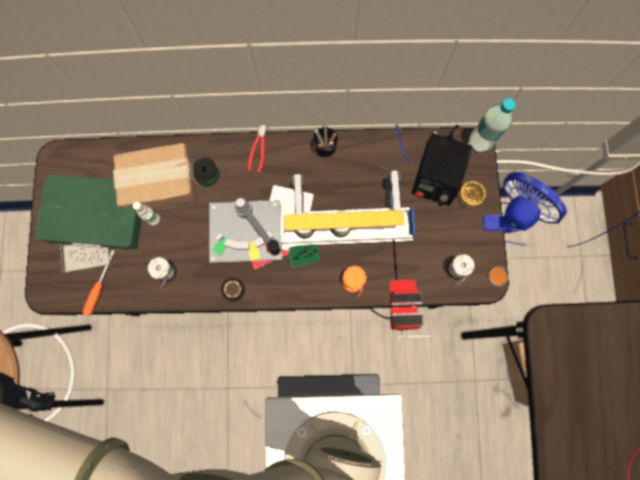

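```bash
python3 - <<'E'
from h import *
s=snap('top');c=cloud(s);im=s['pixels']
hs=cv2.cvtColor(im,cv2.COLOR_RGB2HSV)
for n,(u,v) in dict(newL=(159,268),newR=(461,265),orange=(354,278),blk=(205,170),old1=(342,229),old2=(305,229),grip=(273,246),pivot=(241,205),tape=(232,289),spray=(146,212),tin=(473,193),postA=(395,180),postB=(298,185)).items():
    print(n,np.round(c[v,u],3), np.round(np.nanmax(c[v-6:v+7,u-6:u+7,2]),3),hs[v,u])
def cen(lo,hi,z,roi=None):
    m=cv2.inRange(hs,np.array(lo),np.array(hi))
    if roi: k=np.zeros_like(m);x0,y0,x1,y1=roi;k[y0:y1,x0:x1]=1;m=m*k
    n,l,st,ce=cv2.connectedComponentsWithStats(m)
    i=1+np.argmax(st[1:,4]); cn=cv2.findContours((l==i).astype('uint8'),0,2)[0][0]
    bx=cv2.boxPoints(cv2.minAreaRect(cn)); print(st[i],[np.round(onz(s,*p,z)[:2],3).tolist() for p in bx],np.round(onz(s,*ce[i],z),3))
print('rail');cen((20,150,150),(32,255,255),.085,(270,190,430,260))
print('blue');cen((100,150,80),(125,255,255),.046,(400,190,430,260))
print('green');cen((45,120,80),(80,255,255),.01,(205,230,235,260))
print('yel');cen((22,120,120),(34,255,255),.01,(240,240,262,265))
print('red');cen((0,150,80),(6,255,255),.01,(245,240,300,275))
b=lambda x,y,w:cv2.resize(im[y:y+w*3//4,x:x+w],(400,300),interpolation=cv2.INTER_CUBIC)
cv2.imwrite('pics/crops.png',np.vstack([np.hstack([b(130,240,60),b(431,240,60)]),np.hstack([b(175,145,60),b(200,195,96)])])[:,:,::-1])
E
```

```text
newL [0.455 0.395 0.062] 0.072 [ 18  49 215]
newR [ 0.443 -0.31   0.058] 0.074 [ 19  51 223]
orange [ 0.419 -0.057  0.065] 0.073 [ 17 171 255]
blk [0.709 0.302 0.012] 0.051 [10 24 32]
old1 [ 0.535 -0.034  0.068] 0.091 [ 19  51 248]
old2 [0.534 0.052 0.081] 0.091 [ 18 106 240]
grip [0.488 0.123 0.125] 0.128 [ 0  5 50]
pivot [0.594 0.199 0.088] 0.093 [ 17  34 226]
tape [ 0.409  0.234 -0.005] 0.024 [ 12  97 105]
spray [0.584 0.423 0.089] 0.126 [ 18  46 176]
tin [ 0.622 -0.359  0.042] 0.05 [ 18 153 128]
postA [ 0.648 -0.164  0.077] 0.088 [ 16  23 245]
postB [0.641 0.066 0.079] 0.088 [ 16  24 244]
rail
[ 285  211  118   19 1580] [[0.567, 0.099], [0.571, -0.174], [0.538, -0.173], [0.534, 0.098]] [ 0.552 -0.037  0.085]
blue
[412 224   2   9  11] [[0.528, -0.202], [0.547, -0.203], [0.547, -0.205], [0.528, -0.204]] [ 0.536 -0.202  0.046]
green
[214 238  11  15  78] [[0.506, 0.278], [0.537, 0.257], [0.526, 0.242], [0.495, 0.262]] [0.512 0.263 0.01 ]
yel
[249 242  11  18 125] [[0.52, 0.195], [0.524, 0.174], [0.482, 0.165], [0.478, 0.187]] [0.498 0.18  0.01 ]
red
[252 261  17   8  76] [[0.474, 0.183], [0.473, 0.145], [0.456, 0.145], [0.457, 0.183]] [0.467 0.167 0.01 ]
```

View pics/crops.png

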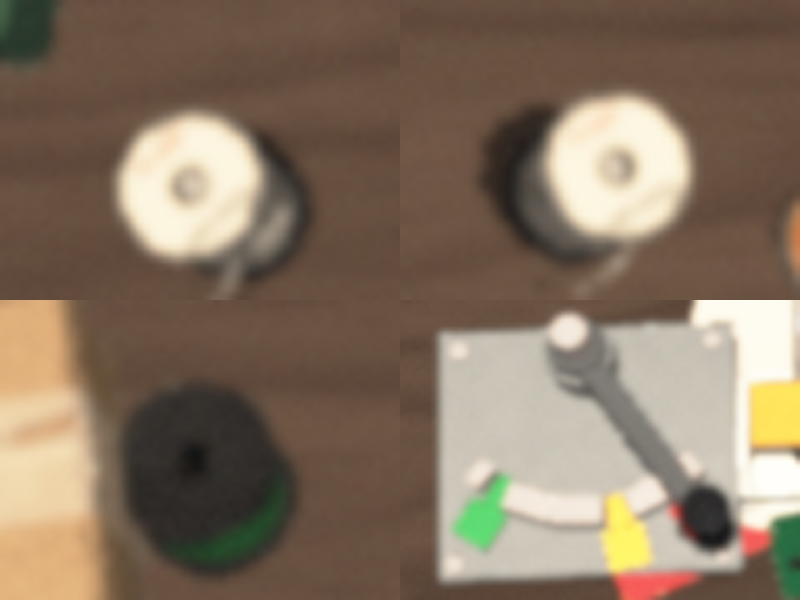

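Candidates: white/grey reels at top (159,268) and (461,265) match the old ones, so they are new reels. The orange one at (354,278) is the decoy. The black/green spool at (205,171) is lower and a different colour, so it is a bystander. That makes two new reels. The lever sits in red, with its knob at (273,246).

```bash
cat >> h.py <<'E'
def circ(c,u,v,w,zlo,zhi):
    p=c[v-w:v+w+1,u-w:u+w+1].reshape(-1,3); p=p[(p[:,2]>zlo)&(p[:,2]<zhi)]
    (x,y),r=cv2.minEnclosingCircle(p[:,:2].astype('f4')); return np.round([x,y,r,*p.mean(0),len(p)],4)
def hull(s,u,v,w,z,lo,hi):
    "largest colour blob in window -> enclosing circle on plane z"
    h=cv2.cvtColor(s['pixels'],cv2.COLOR_RGB2HSV); m=cv2.inRange(h,np.array(lo),np.array(hi))
    k=np.zeros_like(m); k[v-w:v+w,u-w:u+w]=1; n,l,st,ce=cv2.connectedComponentsWithStats(m*k)
    i=1+np.argmax(st[1:,4]); cn=cv2.findContours((l==i).astype('uint8'),0,1)[0][0][:,0]
    q=np.array([onz(s,*p,z)[:2] for p in cn]); e=cv2.fitEllipse(q.astype('f4')); return np.round(e[0],4),np.round(e[1],4),st[i]
E
python3 - <<'E'
from h import *
for n,pts in dict(top=dict(newL=(159,268),newR=(461,265)),scene=dict(newL=(185,213),newR=(449,367))).items():
    s=snap(n);c=cloud(s)
    for k,(u,v) in pts.items(): print(n,k,circ(c,u,v,16,.06,.08),hull(s,u,v,18,.066,(0,0,170),(40,90,255)))
    u,v=dict(top=(273,246),scene=(283,238))[n]
    print('knob',circ(c,u,v,10,.112,.135),hull(s,u,v,9,.124,(0,0,0),(180,255,70)))
    if n=='top':
        m=(c[...,2]>.002)&(c[...,2]<.02); k=np.zeros_like(m);k[195:270,203:290]=1
        hs=cv2.cvtColor(s['pixels'],cv2.COLOR_RGB2HSV); m=k&(hs[...,1]<40)&(hs[...,2]>90)&(hs[...,2]<205)
        m=cv2.morphologyEx(m.astype('uint8'),cv2.MORPH_OPEN,np.ones((3,3)))
        cn=max(cv2.findContours(m,0,1)[0],key=cv2.contourArea)[:,0]
        q=np.array([onz(s,*p,.01)[:2] for p in cn]); print('plate',cv2.minAreaRect(q.astype('f4')))
    print('pivot',circ(c,*dict(top=(241,205),scene=(286,207))[n],8,.08,.1))
E
```

```text
top newL [4.559e-01 3.964e-01 2.710e-02 4.550e-01 3.955e-01 6.590e-02 3.630e+02] (array([0.4556, 0.3967]), array([0.0481, 0.049 ]), array([148, 257,  21,  22, 361], dtype=int32))
top newR [ 4.431e-01 -3.119e-01  2.670e-02  4.427e-01 -3.117e-01  6.610e-02
  3.680e+02] (array([ 0.443 , -0.3131]), array([0.0488, 0.0495]), array([453, 254,  22,  22, 371], dtype=int32))
knob [4.906e-01 1.246e-01 1.430e-02 4.900e-01 1.242e-01 1.225e-01 1.240e+02] (array([0.4862, 0.1222]), array([0.0201, 0.0324]), array([268, 240,  12,  14, 116], dtype=int32))
plate ((0.5761650800704956, 0.2038276195526123), (0.1740572303533554, 0.10358196496963501), 88.43903350830078)
pivot [5.997e-01 2.019e-01 9.500e-03 5.996e-01 2.016e-01 8.930e-02 4.800e+01]
scene newL [4.545e-01 3.973e-01 2.820e-02 4.548e-01 3.976e-01 6.830e-02 2.670e+02] (array([0.4577, 0.4021]), array([0.0477, 0.0483]), array([175, 204,  21,  15, 236], dtype=int32))
scene newR [ 4.426e-01 -3.088e-01  2.690e-02  4.417e-01 -3.093e-01  6.720e-02
  5.220e+02] (array([ 0.4444, -0.3097]), array([0.0479, 0.0495]), array([436, 356,  27,  24, 472], dtype=int32))
knob [4.914e-01 1.260e-01 1.510e-02 4.894e-01 1.234e-01 1.233e-01 1.250e+02] (array([0.4839, 0.1195]), array([0.0205, 0.044 ]), array([278, 232,  10,  15, 126], dtype=int32))
pivot [6.021e-01 2.042e-01 1.230e-02 5.996e-01 2.031e-01 8.870e-02 5.500e+01]
```

```bash
cat >> h.py <<'E'
def plan(x,y,z,yaw=None):
    "grasp-point target -> tool-axis shifts (units of 0.1 m), roll (units of 10 deg); roll done after/before separately"
    st=ctrl.get_state(); M=rot(st['orientation']); g=np.asarray(st['position'])+M[:,2]*ctrl.grasp_offset
    a=np.degrees(np.arctan2(M[1,1],M[0,1])); d=M.T@(np.array([x,y,z])-g)
    print('grasp',np.round(g,4),'yaw',round(a,2),'gap',round(st['finger_gap'],4),'F',np.round(st['contact_force'],1),'t',round(st['time_s'],2))
    print('shift',np.round(d*10,3))
    if yaw is not None:
        r=(a-yaw+90)%180-90; print('roll',round(r/10,3)); b=np.radians(a-r); Y=np.array([np.cos(b),np.sin(b),0]);X=np.cross(Y,[0,0,-1]);w=np.array([x,y,z])-g
        print('shift after roll',np.round([X@w*10,Y@w*10,-w[2]*10],3))
E
python3 -c "
from h import *
plan(.49,.125,.175,35)"
```

```text
grasp [0.1904 0.5951 0.2495] yaw 72.25 gap 0.0851 F [0.4 0.2 0.2] t 0.25
shift [-4.286 -3.563  0.748]
roll 3.725
shift after roll [-5.569 -0.242  0.745]
```

Call:
arm_command:
  series: [0, 0, 0, 0.93, -1, 0, 0, 0, 0.93, -1, 0, 0, 0, 0.93, -1, 0, 0, 0, 0.93, -1, 0, 0, 0, 0, -1]

```text
time_s: 0.88
position: [0.1904, 0.5952, 0.4045]
orientation: [0.0, 0.461, 0.887, -0.0]
contact_force: [-0.4, -0.4, 0.2]
finger_gap: 0.0855
finger_force: 0.0
```

Call:
arm_command:
  series: [-0.5, 0, 0, 0, -1, -0.5, 0, 0, 0, -1, -0.5, 0, 0, 0, -1, -0.5, 0, 0, 0, -1, -0.5, 0, 0, 0, -1]

```text
time_s: 1.5
position: [0.3348, 0.3891, 0.4048]
orientation: [0.0, 0.459, 0.888, 0.0]
contact_force: [0.3, -0.1, -0.3]
finger_gap: 0.0855
finger_force: 0.0
```

Call:
arm_command:
  series: [-0.5, 0, 0, 0, -1, -0.5, 0, 0, 0, -1, -0.5, 0, 0, 0, -1, -0.5, 0, 0.2, 0, -1, 0, 0, 0, 0, -1]

```text
time_s: 2.12
position: [0.4507, 0.2225, 0.3836]
orientation: [0.0, 0.463, 0.886, -0.001]
contact_force: [-0.4, -0.1, 0.3]
finger_gap: 0.0854
finger_force: 0.0
```

```bash
python3 -c "
from h import *
plan(.49,.125,.175,35)
s=snap('wrist','w1.png');print(s['position'],s['fovy'])"
```

```text
grasp [0.4506 0.2221 0.2289] yaw 34.84 gap 0.0854 F [-0.4 -0.1  0.3] t 2.12
shift [-1.021 -0.23   0.541]
roll -0.016
shift after roll [-1.022 -0.234  0.539]
[0.40498832 0.28491563 0.35329531] 64.47665680121177
```

Call:
arm_command:
  series: [-0.3, -0.06, 0.15, 0, -1, -0.3, -0.06, 0.15, 0, -1, -0.3, -0.06, 0.15, 0, -1, -0.12, -0.05, 0.09, 0, -1, 0, 0, 0, 0, -1]

```text
time_s: 2.8
position: [0.4883, 0.1305, 0.3304]
orientation: [-0.0, 0.461, 0.887, -0.0]
contact_force: [0.5, 0.6, 0.8]
finger_gap: 0.0853
finger_force: 0.0
```

```bash
python3 -c "
from h import *
plan(.49,.125,.095,35)
s=snap('wrist','w2.png');print(s['position'],s['fovy'])
s=snap('scene');c=cloud(s)
"
```

```text
grasp [0.4882 0.1305 0.1757] yaw 35.1 gap 0.0853 F [0.5 0.6 0.8] t 2.8
shift [-0.056 -0.016  0.807]
roll 0.01
shift after roll [-0.055 -0.016  0.807]
[0.44233876 0.19284106 0.30016821] 64.47665680121177
```

View pics/w2.png

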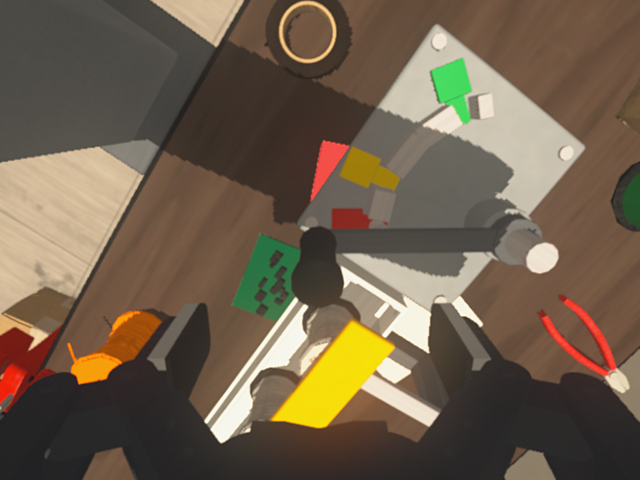

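The knob at (318,280) lies between the open fingers, and the rail end at (370,350) is clear of both. I'm descending.

Call:
arm_command:
  series: [-0.05, -0.01, 0.2, 0, -1, 0, 0, 0.2, 0, -1, 0, 0, 0.2, 0, -1, 0, 0, 0.2, 0, -1, 0, 0, 0, 0, -1]

```text
time_s: 3.52
position: [0.49, 0.1269, 0.25]
orientation: [-0.001, 0.46, 0.888, -0.001]
contact_force: [0.1, 0.1, 0.7]
finger_gap: 0.0858
finger_force: 0.0
```

Call:
arm_command:
  series: [0, 0, 0, 0, 1, 0, 0, 0, 0, 1, 0, 0, 0, 0, 1, 0, 0, 0, 0, 1, 0, 0, 0, 0, 1]

```text
time_s: 4.15
position: [0.4907, 0.1252, 0.2512]
orientation: [-0.0, 0.461, 0.887, -0.0]
contact_force: [-3.1, -2.2, 5.3]
finger_gap: 0.0206
finger_force: 58.3
```

```bash
python3 -c "
from h import *
plan(.49,.125,.095,35);print(ctrl.get_state()['finger_force'])
s=snap('scene');c=cloud(s);cv2.imwrite('pics/s3.png',cv2.resize(s['pixels'][180:330,200:400],(800,600))[:,:,::-1])"
```

```text
grasp [0.4907 0.1252 0.0965] yaw 35.04 gap 0.0206 F [-3.1 -2.2  5.3] t 4.15
shift [ 0.002 -0.007  0.015]
roll 0.004
shift after roll [ 0.002 -0.007  0.015]
58.32241594791412
```

View pics/s3.png

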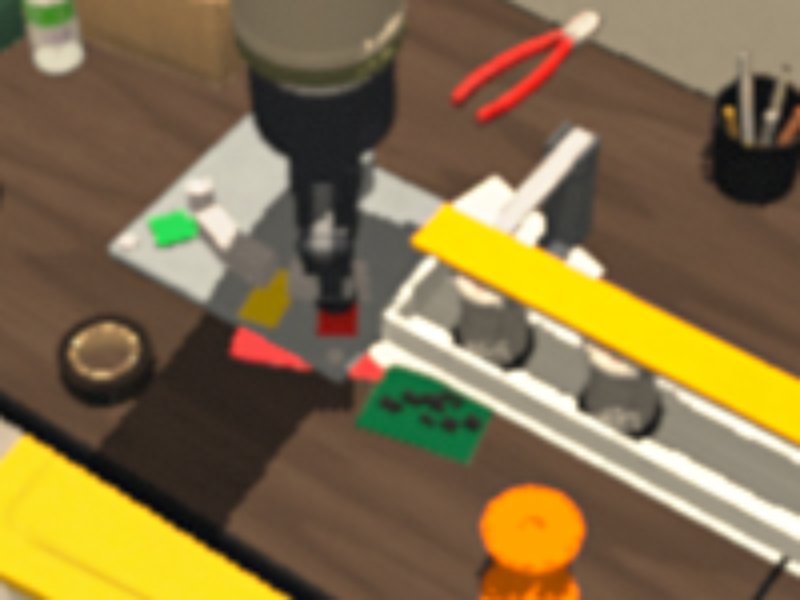

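The handle is gripped and both old reels stand in the lane, at crop (490,320) and (620,395). Next I lift the lever.

Call:
arm_command:
  series: [0, 0, -0.08, 0, 1, 0, 0, -0.08, 0, 1, 0, 0, -0.08, 0, 1, 0, 0, 0, 0, 1, 0, 0, 0, 0, 1]

```text
time_s: 4.82
position: [0.4907, 0.1255, 0.2745]
orientation: [-0.0, 0.461, 0.887, -0.0]
contact_force: [1.9, 0.3, -6.5]
finger_gap: 0.0204
finger_force: 59.0
```

```bash
python3 -c "
from h import *
plan(.49,.125,.119,35)"
```

```text
grasp [0.4906 0.1255 0.1198] yaw 35.05 gap 0.0204 F [ 1.9  0.3 -6.5] t 4.83
shift [-0.    -0.008  0.008]
roll 0.005
shift after roll [-0.    -0.008  0.008]
```

Call:
arm_command:
  series: [0.101, 0.004, 0, 0.43, 1, 0.101, 0.004, 0, 0.43, 1, 0.101, 0.004, 0, 0.43, 1, 0.101, 0.004, 0, 0.43, 1, 0, 0, 0, 0, 1]

```text
time_s: 5.45
position: [0.4725, 0.1619, 0.2742]
orientation: [-0.0, 0.588, 0.809, -0.001]
contact_force: [0.1, -1.9, -7.5]
finger_gap: 0.0206
finger_force: 59.0
```

```bash
python3 -c "
from h import *
a=np.radians(215-.3*57.3)
plan(.6+.1345*np.cos(a),.202+.1345*np.sin(a),.119,35-.3*57.3)"
```

```text
grasp [0.4723 0.1618 0.1195] yaw 17.93 gap 0.0206 F [ 0.1 -1.9 -7.5] t 5.45
shift [-0.008 -0.006  0.005]
roll 0.012
shift after roll [-0.008 -0.006  0.005]
```

Swinging well with low forces; I'll complete it.

Call:
arm_command:
  series: [0.101, 0.004, 0, 0.43, 1, 0.101, 0.004, 0, 0.43, 1, 0.101, 0.004, 0, 0.43, 1, 0.101, 0.004, 0, 0.43, 1, 0.101, 0.004, 0, 0.43, 1]

```text
time_s: 6.08
position: [0.4662, 0.2112, 0.274]
orientation: [-0.0, 0.729, 0.684, -0.001]
contact_force: [-1.5, -0.1, -6.9]
finger_gap: 0.0206
finger_force: 59.2
```

Call:
arm_command:
  series: [0.101, 0.004, 0, 0.43, 1, 0.101, 0.004, 0, 0.43, 1, 0.101, 0.004, 0, 0.43, 1, 0.101, 0.004, 0, 0.43, 1, 0.101, 0.004, 0, 0.43, 1]

```text
time_s: 6.7
position: [0.4786, 0.2602, 0.2738]
orientation: [-0.001, 0.844, 0.536, -0.002]
contact_force: [-3.4, 0.6, -6.6]
finger_gap: 0.0207
finger_force: 59.2
```

Call:
arm_command:
  series: [0.101, 0.004, 0, 0.43, 1, 0.101, 0.004, 0, 0.43, 1, 0, 0, 0, 0, 1, 0, 0, 0, 0, 1]

```text
time_s: 7.2
position: [0.4884, 0.2778, 0.2739]
orientation: [-0.001, 0.881, 0.473, -0.001]
contact_force: [-4.7, 2.7, -6.8]
finger_gap: 0.0205
finger_force: 59.3
```

```bash
python3 -c "
from h import *
a=np.radians(215-1.2*57.3)
plan(.6+.1345*np.cos(a),.202+.1345*np.sin(a),.119,35-1.2*57.3)"
```

```text
grasp [0.488  0.2778 0.1192] yaw -33.52 gap 0.0205 F [-4.7  2.7 -6.8] t 7.2
shift [-0.008  0.008  0.002]
roll 0.024
shift after roll [-0.007  0.008  0.002]
```

Call:
arm_command:
  series: [0, 0, 0.08, 0, 1, 0, 0, 0.08, 0, 1, 0, 0, 0.06, 0, 1, 0, 0, 0, 0, 1, 0, 0, 0, 0, 1]

```text
time_s: 7.82
position: [0.4883, 0.2777, 0.2522]
orientation: [-0.001, 0.881, 0.473, -0.001]
contact_force: [-4.7, 2.6, -4.8]
finger_gap: 0.0204
finger_force: 59.5
```

Call:
arm_command:
  series: [0, 0, 0, 0, -1, 0, 0, 0, 0, -1, 0, 0, 0, 0, -1, 0, 0, 0, 0, -1, 0, 0, 0, 0, -1]

```text
time_s: 8.45
position: [0.4894, 0.2777, 0.2528]
orientation: [0.0, 0.882, 0.471, 0.0]
contact_force: [-0.6, 0.2, 0.3]
finger_gap: 0.0855
finger_force: 0.0
```

Call:
arm_command:
  series: [0, 0, -0.3, 0, -1, 0, 0, -0.4, 0, -1, 0, 0, -0.4, 0, -1, 0, 0, -0.2, 0, -1, 0, 0, 0, 0, -1]

```text
time_s: 9.07
position: [0.4898, 0.2778, 0.3843]
orientation: [-0.0, 0.882, 0.471, 0.002]
contact_force: [0.5, -0.9, 0.2]
finger_gap: 0.0852
finger_force: 0.0
```

```bash
python3 - <<'E'
from h import *
plan(.56,.01,.16,0)
s=snap('top','t4.png');c=cloud(s)
def tops(box):
    x0,x1,y0,y1=box
    m=(c[...,0]>x0)&(c[...,0]<x1)&(c[...,1]>y0)&(c[...,1]<y1)&(c[...,2]>.058)&(c[...,2]<.078)
    n,l,st,ce=cv2.connectedComponentsWithStats(m.astype('uint8'))
    for i in range(1,n):
        if st[i,4]>60:
            p=c[l==i]; (x,y),r=cv2.minEnclosingCircle(p[:,:2].astype('f4')); print(np.round(ce[i]),np.round([x,y,r,p[:,2].mean()],4),st[i,4])
tops((.5,.61,-.2,.12))
for n in((159,268),(461,265)): print(circ(c,*n,16,.06,.08))
m=c[...,2]>.112; k=np.zeros_like(m);k[225:275,200:290]=1
p=c[m&k]; p=p[p[:,2]<.135]; print('knob',p.mean(0),p[:,2].max(),len(p))
cv2.imwrite('pics/t4c.png',cv2.resize(s['pixels'][150:300,200:440],(800,500),interpolation=cv2.INTER_CUBIC)[:,:,::-1])
E
```

```text
grasp [0.4902 0.2781 0.2296] yaw -33.74 gap 0.0852 F [ 0.5 -0.9  0.2] t 9.07
shift [-1.844  2.069  0.692]
roll -3.374
shift after roll [-2.681  0.698  0.696]
[341. 221.] [ 0.5533 -0.0321  0.0261  0.0699] 374
[303. 223.] [0.5524 0.056  0.0266 0.0697] 378
[ 0.  0.  0. nan nan nan  0.]
[ 4.430e-01 -3.118e-01  2.620e-02  4.426e-01 -3.118e-01  6.600e-02
  3.710e+02]
knob [0.48696571 0.2737162  0.12251158] 0.12870074134678022 120h.py:27: RuntimeWarning: Mean of empty slice.
  (x,y),r=cv2.minEnclosingCircle(p[:,:2].astype('f4')); return np.round([x,y,r,*p.mean(0),len(p)],4)
  ret = um.true_divide(
```

View pics/t4c.png

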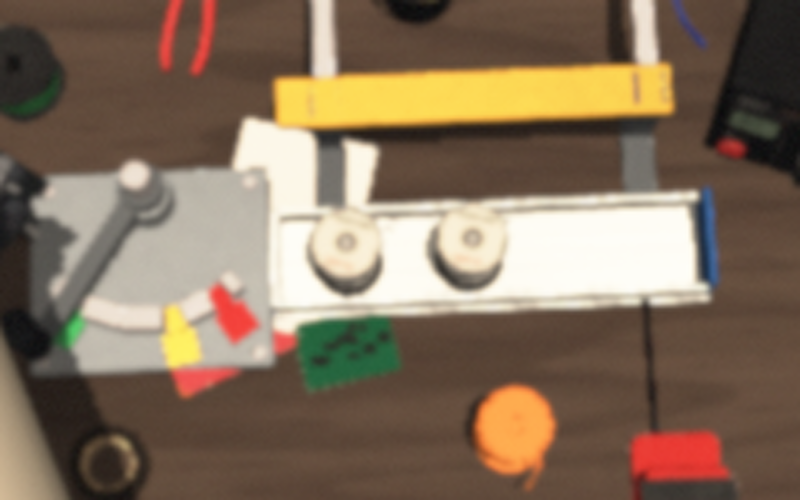

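The lever is in green at crop (30,335) and the rail is clear. The old reels stand at crop (345,245) and (472,240), and the front stop is at (708,235). Next I measure the lane axis and the stop.

```bash
python3 - <<'E'
from h import *
for n in('top','scene'):
    s=snap(n);c=cloud(s);h=cv2.cvtColor(s['pixels'],cv2.COLOR_RGB2HSV)
    x,y,z=c[...,0],c[...,1],c[...,2]
    b=(h[...,0]>100)&(h[...,0]<128)&(h[...,1]>100)&(x>.5)&(x<.61)&(y<-.17)&(y>-.23)
    t=b&(z>.038)&(z<.052); print(n,'blue',t.sum(),[np.round(np.percentile(q[t],[2,50,98]),4) for q in(x,y)])
    for lo,hi in((.508,.531),(.575,.595)):
        w=(x>lo)&(x<hi)&(y>-.17)&(y<.1)&(z>.022)&(z<.038); 
        if w.sum()>20: print('wall',w.sum(),np.round(np.polyfit(y[w],x[w],1),4))
    r=(h[...,0]>18)&(h[...,0]<34)&(h[...,1]>130)&(z>.07)&(z<.095)&(x>.55)&(x<.7)&(y>-.25)&(y<.15)
    print('rail',r.sum(),np.round(np.polyfit(y[r],x[r],1),4),np.percentile(y[r],[1,99]),cv2.minAreaRect(c[r][:,:2].astype('f4')))
E
```

```text
top blue 74 [array([0.5244, 0.5563, 0.5882]), array([-0.2079, -0.2043, -0.2018])]
wall 249 [-0.0142  0.5189]
wall 210 [-0.0127  0.5869]
rail 1639 [-0.0149  0.6526] [-0.17224713  0.09895607] ((0.6530880928039551, -0.03714917600154877), (0.03693152964115143, 0.2773951590061188), 0.9493456482887268)
scene blue 77 [array([0.5217, 0.5574, 0.5897]), array([-0.2065, -0.2042, -0.201 ])]
wall 427 [-0.0143  0.5197]
wall 252 [-0.0169  0.5877]
rail 1537 [-0.0143  0.6517] [-0.17259092  0.10134081] ((0.6541265249252319, -0.03490816056728363), (0.040445297956466675, 0.28001850843429565), 0.8480673432350159)
```

Call:
arm_command:
  series: [0, 0, 0, -0.87, -1, 0, 0, 0, -0.87, -1, 0, 0, 0, -0.86, -1, 0, 0, 0, -0.86, -1, 0, 0, 0, 0, -1]

```text
time_s: 9.85
position: [0.4891, 0.2776, 0.3814]
orientation: [-0.0, 0.702, 0.712, -0.001]
contact_force: [0.0, -0.5, -0.4]
finger_gap: 0.0858
finger_force: 0.0
```

```bash
python3 - <<'E'
from h import *
s=snap('top')
for u in(408,409,410): print(onz(s,u,222,.004))
print(onz(s,284,228,.004))
plan(.5538,-.0321,.14,.8)
E
```

```text
[ 0.56231001 -0.20093578  0.004     ]
[ 0.56224411 -0.20341771  0.004     ]
[ 0.56217822 -0.20590012  0.004     ]
[0.5554753  0.10512738 0.004     ]
grasp [0.4889 0.2774 0.2269] yaw 0.66 gap 0.0852 F [-0.  -0.7 -0.5] t 9.9
shift [-3.101  0.614  0.872]
roll -0.014
shift after roll [-3.104  0.605  0.869]
```

Call:
arm_command:
  series: [-0.5, 0.1, 0, 0, -1, -0.5, 0.1, 0, 0, -1, -0.5, 0.1, 0, 0, -1, -0.5, 0.1, 0, 0, -1, -0.5, 0.1, 0.2, 0, -1]

```text
time_s: 10.52
position: [0.5436, 0.0269, 0.3634]
orientation: [0.001, 0.703, 0.711, 0.001]
contact_force: [1.0, -0.4, 0.5]
finger_gap: 0.085
finger_force: 0.0
```

Call:
arm_command:
  series: [-0.4, 0.1, 0.2, 0, -1, -0.2, 0.01, 0.2, 0, -1, 0, 0, 0.2, 0, -1, 0, 0, 0, 0, -1, 0, 0, 0, 0, -1]

```text
time_s: 11.15
position: [0.5551, -0.031, 0.3032]
orientation: [0.0, 0.702, 0.712, 0.0]
contact_force: [0.5, 0.2, 0.3]
finger_gap: 0.085
finger_force: 0.0
```

```bash
python3 - <<'E'
from h import *
plan(.5538,-.0321,.055,.8)
s=snap('top','t5.png'); c=cloud(s); print(circ(c,341,221,14,.058,.078),circ(c,303,223,14,.058,.078))
for n in((159,268),(461,265)): print(circ(c,*n,16,.06,.08))
E
```

```text
grasp [ 0.5552 -0.031   0.1485] yaw 0.81 gap 0.085 F [0.5 0.2 0.3] t 11.15
shift [-0.011 -0.014  0.935]
roll 0.001
shift after roll [-0.011 -0.014  0.935]
[ 0.  0.  0. nan nan nan  0.] [5.530e-01 5.750e-02 2.620e-02 5.535e-01 6.310e-02 7.010e-02 2.580e+02]
[4.553e-01 3.956e-01 2.640e-02 4.552e-01 3.956e-01 6.600e-02 3.640e+02]
[ 4.419e-01 -3.117e-01  2.680e-02  4.427e-01 -3.118e-01  6.600e-02
  3.670e+02]h.py:27: RuntimeWarning: Mean of empty slice.
  (x,y),r=cv2.minEnclosingCircle(p[:,:2].astype('f4')); return np.round([x,y,r,*p.mean(0),len(p)],4)
  ret = um.true_divide(
```

Call:
arm_command:
  series: [-0.01, -0.01, 0.25, 0, -1, 0, 0, 0.3, 0, -1, 0, 0, 0.25, 0, -1, 0, 0, 0.13, 0, -1, 0, 0, 0, 0, -1]

```text
time_s: 11.82
position: [0.554, -0.0321, 0.2096]
orientation: [-0.0, 0.702, 0.712, -0.0]
contact_force: [-0.3, -0.2, -0.2]
finger_gap: 0.0854
finger_force: 0.0
```

Call:
arm_command:
  series: [0, 0, 0, 0, 1, 0, 0, 0, 0, 1, 0, 0, 0, 0, 1, 0, 0, 0, 0, 1, 0, 0, 0, 0, 1]

```text
time_s: 12.45
position: [0.5545, -0.0325, 0.211]
orientation: [0.001, 0.702, 0.712, 0.001]
contact_force: [-0.9, -0.1, 5.5]
finger_gap: 0.0512
finger_force: 61.9
```

```bash
python3 - <<'E'
from h import *
plan(.5558,-.1635,.056,.8);print(ctrl.get_state()['finger_force'])
E
```

```text
grasp [ 0.5548 -0.0324  0.0563] yaw 0.85 gap 0.0512 F [-0.9 -0.1  5.5] t 12.45
shift [-1.311 -0.009  0.003]
roll 0.005
shift after roll [-1.311 -0.008  0.003]
61.935718059539795
```

Call:
arm_command:
  series: [-0.15, 0, -0.01, 0, 1, -0.3, 0, 0, 0, 1, -0.3, 0, 0, 0, 1, -0.3, 0, 0, 0, 1, -0.2, 0, 0, 0, 1]

```text
time_s: 13.08
position: [0.5555, -0.1594, 0.2111]
orientation: [0.0, 0.702, 0.712, -0.0]
contact_force: [0.1, 3.2, 3.1]
finger_gap: 0.0505
finger_force: 62.8
```

Call:
arm_command:
  series: [-0.03, 0, 0, 0, 1, -0.02, 0, 0, 0, 1, -0.01, 0, 0, 0, 1, 0, 0, 0, 0, 1]

```text
time_s: 13.58
position: [0.556, -0.1626, 0.211]
orientation: [-0.0, 0.701, 0.713, 0.0]
contact_force: [-3.0, -1.1, 4.9]
finger_gap: 0.0505
finger_force: 63.0
```

```bash
python3 - <<'E'
from h import *
plan(.5558,-.1655,.056,.8);print(ctrl.get_state()['finger_force'])
E
```

```text
grasp [ 0.556  -0.1626  0.0563] yaw 0.92 gap 0.0505 F [-3.  -1.1  4.9] t 13.57
shift [-0.029 -0.002  0.003]
roll 0.012
shift after roll [-0.029 -0.002  0.003]
62.95765042304993
```

Call:
arm_command:
  series: [-0.01, 0, 0, 0, 1, -0.01, 0, 0, 0, 1, -0.01, 0, 0, 0, 1, -0.01, 0, 0, 0, 1, 0, 0, 0, 0, 1]

```text
time_s: 14.2
position: [0.5568, -0.1649, 0.2111]
orientation: [-0.001, 0.701, 0.713, 0.001]
contact_force: [-1.0, 2.4, 6.2]
finger_gap: 0.0503
finger_force: 61.1
```

Call:
arm_command:
  series: [-0.01, 0, 0, 0, 1, -0.01, 0, 0, 0, 1, 0, 0, 0, 0, 1]

```text
time_s: 14.58
position: [0.5569, -0.1673, 0.2111]
orientation: [-0.0, 0.701, 0.713, 0.001]
contact_force: [0.0, 2.9, 5.5]
finger_gap: 0.0504
finger_force: 61.4
```

Call:
arm_command:
  series: [-0.01, 0, 0, 0, 1, -0.01, 0, 0, 0, 1, 0, 0, 0, 0, 1]

```text
time_s: 14.95
position: [0.5569, -0.1696, 0.2111]
orientation: [-0.0, 0.701, 0.713, 0.001]
contact_force: [0.5, 3.9, 5.4]
finger_gap: 0.0508
finger_force: 61.4
```

Call:
arm_command:
  series: [-0.01, 0, 0, 0, 1, -0.01, 0, 0, 0, 1, 0, 0, 0, 0, 1]

```text
time_s: 15.32
position: [0.5568, -0.1718, 0.2111]
orientation: [-0.0, 0.701, 0.713, 0.001]
contact_force: [0.3, 3.3, 5.3]
finger_gap: 0.0506
finger_force: 61.5
```

Call:
arm_command:
  series: [-0.01, 0, 0, 0, 1, 0, 0, 0, 0, 1]

```text
time_s: 15.58
position: [0.5568, -0.1727, 0.211]
orientation: [-0.0, 0.701, 0.713, 0.001]
contact_force: [0.2, 3.7, 5.1]
finger_gap: 0.0505
finger_force: 61.4
```

```bash
python3 - <<'E'
from h import *
plan(.5558,-.1655,.056,.8)
s=snap('scene');cv2.imwrite('pics/s6.png',cv2.resize(s['pixels'][210:330,330:470],(700,600),interpolation=cv2.INTER_CUBIC)[:,:,::-1])
E
```

```text
grasp [ 0.557  -0.1725  0.0563] yaw 0.98 gap 0.0505 F [0.2 3.7 5.1] t 15.57
shift [ 0.07  -0.011  0.003]
roll 0.018
shift after roll [ 0.07  -0.011  0.003]
```

View pics/s6.png

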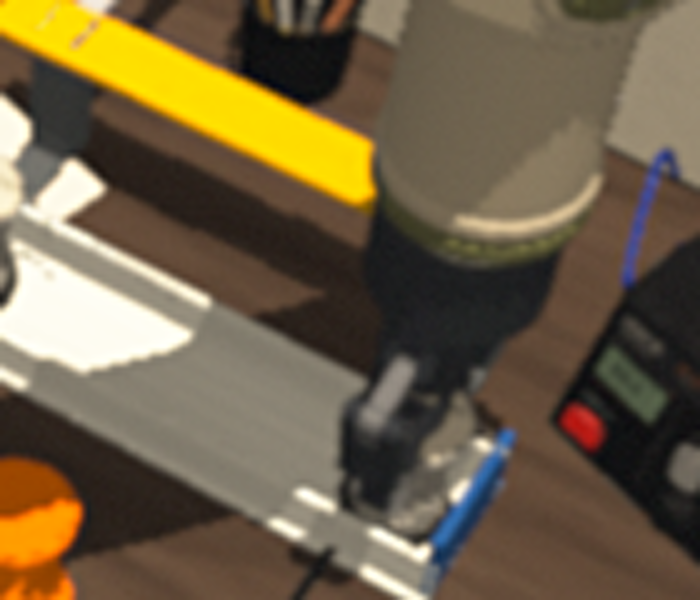

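Old reel 1 (crop 425,490) has a few mm left to the blue stop at (475,500), so I keep creeping.

Call:
arm_command:
  series: [-0.01, 0, 0, 0, 1, -0.01, 0, 0, 0, 1, 0, 0, 0, 0, 1]

```text
time_s: 16.0
position: [0.5569, -0.1747, 0.211]
orientation: [-0.0, 0.701, 0.713, 0.001]
contact_force: [-0.1, 3.2, 4.8]
finger_gap: 0.0504
finger_force: 61.5
```

Call:
arm_command:
  series: [-0.01, 0, 0, 0, 1, 0, 0, 0, 0, 1]

```text
time_s: 16.25
position: [0.5569, -0.1757, 0.2111]
orientation: [-0.0, 0.701, 0.713, 0.001]
contact_force: [0.8, 3.7, 6.1]
finger_gap: 0.0508
finger_force: 61.4
```

Call:
arm_command:
  series: [-0.01, 0, 0, 0, 1, 0, 0, 0, 0, 1]

```text
time_s: 16.5
position: [0.5569, -0.1764, 0.211]
orientation: [-0.0, 0.701, 0.713, 0.001]
contact_force: [-1.7, 5.4, 5.8]
finger_gap: 0.0507
finger_force: 61.4
```

Call:
arm_command:
  series: [-0.01, 0, 0, 0, 1, 0, 0, 0, 0, 1]

```text
time_s: 16.75
position: [0.557, -0.1766, 0.2111]
orientation: [-0.001, 0.701, 0.713, 0.001]
contact_force: [-2.0, 8.5, 8.0]
finger_gap: 0.0507
finger_force: 61.4
```

Contact with the stop at y = -0.1766. I release, lift and go to old reel 2.

Call:
arm_command:
  series: [0, 0, 0, 0, -1, 0, 0, 0, 0, -1, 0, 0, 0, 0, -1, 0, 0, -0.2, 0, -1, 0, 0, -0.4, 0, -1]

```text
time_s: 17.38
position: [0.5556, -0.1793, 0.2711]
orientation: [-0.001, 0.702, 0.712, -0.001]
contact_force: [0.4, -0.5, 0.4]
finger_gap: 0.0854
finger_force: 0.0
```

Call:
arm_command:
  series: [0.3, 0, -0.3, 0, -1, 0.5, 0, 0, 0, -1, 0.5, 0, 0, 0, -1, 0.5, 0, 0, 0, -1, 0.5, -0.03, 0, 0, -1]

```text
time_s: 18.0
position: [0.5498, 0.0518, 0.3023]
orientation: [0.001, 0.702, 0.712, 0.001]
contact_force: [1.4, 0.0, 0.7]
finger_gap: 0.0855
finger_force: 0.0
```

```bash
python3 - <<'E'
from h import *
plan(.5528,.0565,.056,.8)
s=snap('top'); c=cloud(s)
for y in(-.1765,.0565):
    m=(abs(c[...,0]-.555)<.045)&(abs(c[...,1]-y)<.045)&(c[...,2]>.058)&(c[...,2]<.078); p=c[m][:,:2].astype('f4'); print(cv2.minEnclosingCircle(p) if len(p) else 0,len(p))
E
```

```text
grasp [0.5501 0.0519 0.1476] yaw 0.81 gap 0.0855 F [1.4 0.  0.7] t 18.0
shift [0.046 0.026 0.917]
roll 0.001
shift after roll [0.046 0.028 0.916]
((0.5563768744468689, -0.17573995888233185), 0.02660134807229042) 373
0 0
```

Call:
arm_command:
  series: [0.02, 0.02, 0.25, 0, -1, 0, 0, 0.3, 0, -1, 0, 0, 0.25, 0, -1, 0, 0, 0, 0, -1, 0, 0, 0, 0, -1]

```text
time_s: 18.68
position: [0.5523, 0.0523, 0.2223]
orientation: [0.001, 0.702, 0.712, 0.001]
contact_force: [-0.5, 1.1, 0.6]
finger_gap: 0.0856
finger_force: 0.0
```

```bash
python3 - <<'E'
from h import *
plan(.5528,.0563,.056,.8)
E
```

```text
grasp [0.5526 0.0523 0.0676] yaw 0.83 gap 0.0856 F [-0.5  1.1  0.6] t 18.68
shift [0.04  0.002 0.116]
roll 0.003
shift after roll [0.04  0.002 0.116]
```

Call:
arm_command:
  series: [0.04, 0, 0.11, 0, -1, 0, 0, 0, 0, -1, 0, 0, 0, 0, 1, 0, 0, 0, 0, 1, 0, 0, 0, 0, 1]

```text
time_s: 19.3
position: [0.5519, 0.0565, 0.2103]
orientation: [0.0, 0.702, 0.712, 0.0]
contact_force: [-0.4, -0.1, 4.4]
finger_gap: 0.0505
finger_force: 62.5
```

Call:
arm_command:
  series: [0, 0, 0, 0, 1, 0, 0, -0.01, 0, 1, 0, 0, 0, 0, 1]

```text
time_s: 19.68
position: [0.5514, 0.0566, 0.2103]
orientation: [-0.0, 0.702, 0.712, -0.0]
contact_force: [-1.0, 0.5, -0.1]
finger_gap: 0.0506
finger_force: 62.5
```

```bash
python3 - <<'E'
from h import *
plan(.5551,-.1225,.056,.8); print(ctrl.get_state()['finger_force'])
E
```

```text
grasp [0.5512 0.0565 0.0556] yaw 0.85 gap 0.0506 F [-1.   0.5 -0.1] t 19.68
shift [-1.791  0.012 -0.003]
roll 0.005
shift after roll [-1.791  0.014 -0.004]
62.52685189247131
```

Call:
arm_command:
  series: [-0.2, 0.002, 0, 0, 1, -0.35, 0.002, 0, 0, 1, -0.4, 0.002, 0, 0, 1, -0.35, 0.002, 0, 0, 1, -0.25, 0.002, 0, 0, 1]

```text
time_s: 20.3
position: [0.5545, -0.1003, 0.2104]
orientation: [-0.0, 0.702, 0.712, -0.0]
contact_force: [0.4, 0.0, -2.8]
finger_gap: 0.0506
finger_force: 62.6
```

Call:
arm_command:
  series: [-0.15, 0.002, 0, 0, 1, -0.05, 0, 0, 0, 1, -0.01, 0, 0, 0, 1, 0, 0, 0, 0, 1]

```text
time_s: 20.8
position: [0.5556, -0.1182, 0.2105]
orientation: [-0.0, 0.701, 0.713, 0.0]
contact_force: [0.1, -0.1, -2.0]
finger_gap: 0.0508
finger_force: 62.6
```

Call:
arm_command:
  series: [-0.01, 0, 0, 0, 1, 0, 0, 0, 0, 1]

```text
time_s: 21.05
position: [0.5555, -0.12, 0.2107]
orientation: [-0.0, 0.702, 0.713, 0.0]
contact_force: [0.1, 0.3, -1.9]
finger_gap: 0.0505
finger_force: 62.6
```

Call:
arm_command:
  series: [-0.01, 0, 0, 0, 1, 0, 0, 0, 0, 1]

```text
time_s: 21.3
position: [0.5555, -0.1214, 0.2107]
orientation: [0.0, 0.702, 0.712, -0.0]
contact_force: [0.3, -0.2, -2.1]
finger_gap: 0.0507
finger_force: 62.6
```

Call:
arm_command:
  series: [-0.01, 0, 0, 0, 1, 0, 0, 0, 0, 1]

```text
time_s: 21.55
position: [0.5555, -0.1225, 0.2107]
orientation: [0.0, 0.702, 0.712, -0.0]
contact_force: [0.5, -0.1, -1.8]
finger_gap: 0.051
finger_force: 62.6
```

Call:
arm_command:
  series: [-0.01, 0, 0, 0, 1, 0, 0, 0, 0, 1]

```text
time_s: 21.8
position: [0.5555, -0.1234, 0.2107]
orientation: [-0.0, 0.702, 0.712, -0.0]
contact_force: [0.3, -0.3, -2.2]
finger_gap: 0.0505
finger_force: 62.6
```

Call:
arm_command:
  series: [0, 0, 0, 0, 1, 0, 0, 0, 0, 1]

```text
time_s: 22.05
position: [0.5555, -0.1234, 0.2107]
orientation: [-0.0, 0.702, 0.712, -0.0]
contact_force: [-0.1, 0.2, -1.7]
finger_gap: 0.0502
finger_force: 62.6
```

Call:
arm_command:
  series: [-0.01, 0, 0, 0, 1, 0, 0, 0, 0, 1]

```text
time_s: 22.3
position: [0.5556, -0.1237, 0.2106]
orientation: [-0.0, 0.702, 0.713, 0.0]
contact_force: [-1.7, 4.6, -1.5]
finger_gap: 0.0506
finger_force: 62.6
```

Call:
arm_command:
  series: [-0.01, 0, 0, 0, 1, 0, 0, 0, 0, 1]

```text
time_s: 22.55
position: [0.5557, -0.1239, 0.2107]
orientation: [-0.001, 0.701, 0.713, 0.001]
contact_force: [-0.7, 6.1, -0.1]
finger_gap: 0.0508
finger_force: 62.5
```

Call:
arm_command:
  series: [0.003, 0, 0.01, 0, 1, 0, 0, 0, 0, -1, 0, 0, 0, 0, -1, 0, 0, 0, 0, -1, 0, 0, -0.2, 0, -1]

```text
time_s: 23.18
position: [0.5549, -0.125, 0.2291]
orientation: [-0.001, 0.702, 0.712, -0.001]
contact_force: [-0.3, 1.1, -0.1]
finger_gap: 0.0853
finger_force: 0.0
```

Call:
arm_command:
  series: [0, 0, -0.4, 0, -1, -0.1, -0.1, -0.4, 0, -1, -0.45, -0.3, 0, 0, -1, -0.45, -0.3, 0, 0, -1, -0.45, -0.3, 0, 0, -1]

```text
time_s: 23.8
position: [0.4566, -0.2731, 0.3114]
orientation: [0.001, 0.702, 0.712, 0.001]
contact_force: [0.7, -0.8, 0.1]
finger_gap: 0.0855
finger_force: 0.0
```

Call:
arm_command:
  series: [-0.3, -0.1, 0, 0, -1, 0, 0, 0, 0, -1, 0, 0, 0, 0, -1]

```text
time_s: 24.18
position: [0.4486, -0.3012, 0.3105]
orientation: [0.0, 0.702, 0.712, 0.0]
contact_force: [0.5, 0.1, 0.5]
finger_gap: 0.0853
finger_force: 0.0
```

```bash
cat >> h.py <<'E'
def reels(s=None):
    s=s or snap('top'); c=cloud(s); h=cv2.cvtColor(s['pixels'],cv2.COLOR_RGB2HSV)
    m=(c[...,2]>.056)&(c[...,2]<.08)&(h[...,1]<110)&(h[...,2]>130)&(c[...,0]>.3)&(c[...,0]<.8)
    m=cv2.morphologyEx(m.astype('uint8'),cv2.MORPH_OPEN,np.ones((5,5)))
    n,l,st,ce=cv2.connectedComponentsWithStats(m)
    for i in range(1,n):
        if st[i,4]>150: (x,y),r=cv2.minEnclosingCircle(c[l==i][:,:2].astype('f4')); print('reel',np.round(ce[i]),np.round([x,y,r],4),st[i,4])
E
python3 - <<'E'
from h import *
reels(); plan(.443,-.3117,.052,.8)
E
```

```text
reel [380. 219.] [ 0.5562 -0.1244  0.0267] 364
reel [402. 218.] [ 0.5574 -0.1757  0.0265] 365
reel [158. 268.] [0.4542 0.3966 0.0264] 318
grasp [ 0.449  -0.3007  0.1555] yaw 0.94 gap 0.0853 F [0.1 0.4 0.7] t 24.23
shift [-0.109 -0.062  1.035]
roll 0.014
shift after roll [-0.109 -0.061  1.035]
```

Call:
arm_command:
  series: [-0.11, -0.06, 0.2, 0, -1, 0, 0, 0, 0, -1, 0, 0, 0, 0, -1]

```text
time_s: 24.6
position: [0.443, -0.3119, 0.2902]
orientation: [-0.0, 0.701, 0.713, 0.0]
contact_force: [-0.1, -0.2, 0.5]
finger_gap: 0.0855
finger_force: 0.0
```

```bash
python3 - <<'E'
from h import *
plan(.443,-.3117,.052,.8)
for n in('scene','wrist'):
    s=snap(n,n+'7.png');print(n);reels(s)
E
```

```text
grasp [ 0.443  -0.3119  0.1355] yaw 0.93 gap 0.0855 F [-0.1 -0.2  0.5] t 24.6
shift [ 0.002 -0.     0.835]
roll 0.013
shift after roll [ 0.002 -0.     0.835]
scene
reel [404. 288.] [ 0.558  -0.1477  0.0518] 720
wrist
reel [97. 11.] [ 0.3325 -0.1888  0.0054] 163
reel [572.  18.] [ 0.5557 -0.1832  0.0243] 3408
reel [100.  42.] [ 0.3333 -0.2026  0.008 ] 233
reel [611. 206.] [ 0.6021 -0.2788  0.0065] 372
reel [316. 261.] [ 0.4404 -0.3134  0.0254] 5144
reel [317. 260.] [ 0.4408 -0.3179  0.0021] 234
```

View pics/wrist7.png

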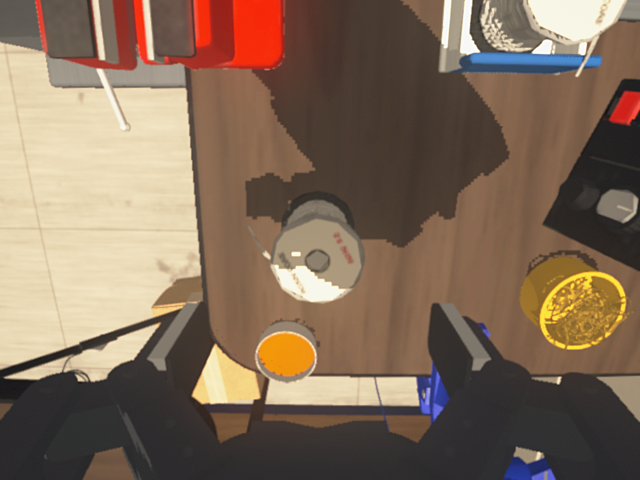

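White reel at (316,261) sits between the fingers, and the jar at (287,350) is clear. I'm descending to grasp.

Call:
arm_command:
  series: [-0.005, -0.01, 0.25, 0, -1, 0, 0, 0.3, 0, -1, 0, 0, 0.2, 0, -1, 0, 0, 0.08, 0, -1, 0, 0, 0, 0, -1]

```text
time_s: 25.32
position: [0.4416, -0.3132, 0.2069]
orientation: [-0.0, 0.702, 0.712, -0.0]
contact_force: [1.4, -0.5, 0.4]
finger_gap: 0.0856
finger_force: 0.0
```

Call:
arm_command:
  series: [0, 0, 0, 0, 1, 0, 0, 0, 0, 1, 0, 0, 0, 0, 1, 0, 0, 0, 0, 1, 0, 0, 0, 0, 1]

```text
time_s: 25.95
position: [0.4417, -0.3136, 0.2078]
orientation: [0.001, 0.702, 0.712, 0.0]
contact_force: [-0.4, -0.4, 5.2]
finger_gap: 0.0507
finger_force: 61.7
```

Call:
arm_command:
  series: [0, 0, -0.1, 0, 1, 0, 0, -0.3, 0, 1, 0, 0, -0.4, 0, 1, 0, 0, -0.2, 0, 1, 0, 0, 0, 0, 1]

```text
time_s: 26.58
position: [0.4415, -0.3137, 0.3085]
orientation: [0.002, 0.702, 0.712, 0.001]
contact_force: [0.5, 0.1, -2.6]
finger_gap: 0.0503
finger_force: 63.0
```

```bash
python3 - <<'E'
from h import *
plan(.5543,-.0695,.15,.8); print(ctrl.get_state()['finger_force'])
E
```

```text
grasp [ 0.442  -0.3139  0.1538] yaw 0.85 gap 0.0503 F [ 0.5  0.1 -2.6] t 26.57
shift [2.427 1.159 0.038]
roll 0.005
shift after roll [2.428 1.157 0.038]
63.02804946899414
```

Call:
arm_command:
  series: [0.3, 0.14, -0.02, 0, 1, 0.4, 0.19, 0, 0, 1, 0.45, 0.21, 0, 0, 1, 0.45, 0.21, 0, 0, 1, 0.4, 0.19, 0, 0, 1]

```text
time_s: 27.2
position: [0.5324, -0.1097, 0.3074]
orientation: [-0.001, 0.702, 0.713, -0.001]
contact_force: [0.8, -0.1, -3.3]
finger_gap: 0.0503
finger_force: 63.0
```

Call:
arm_command:
  series: [0.3, 0.14, 0, 0, 1, 0.15, 0.08, 0, 0, 1, 0, 0, 0, 0, 1, 0, 0, 0, 0, 1]

```text
time_s: 27.7
position: [0.553, -0.0686, 0.3084]
orientation: [0.0, 0.703, 0.711, -0.001]
contact_force: [0.0, -1.1, -2.8]
finger_gap: 0.051
finger_force: 63.1
```

```bash
python3 - <<'E'
from h import *
plan(.5543,-.067,.057,.8); print(ctrl.get_state()['finger_force'])
E
```

```text
grasp [ 0.5529 -0.0687  0.1537] yaw 0.7 gap 0.051 F [ 0.  -1.1 -2.8] t 27.7
shift [0.018 0.015 0.967]
roll -0.01
shift after roll [0.017 0.015 0.967]
63.058176040649414
```

Call:
arm_command:
  series: [0.02, 0.015, 0.2, 0, 1, 0, 0, 0.3, 0, 1, 0, 0, 0.25, 0, 1, 0, 0, 0.15, 0, 1, 0, 0, 0.06, 0, 1]

```text
time_s: 28.32
position: [0.5548, -0.0655, 0.2122]
orientation: [-0.0, 0.702, 0.712, -0.0]
contact_force: [0.2, 0.2, -1.2]
finger_gap: 0.0508
finger_force: 63.1
```

Call:
arm_command:
  series: [0, 0, 0, 0, 1, 0, 0, 0, 0, 1]

```text
time_s: 28.58
position: [0.5555, -0.0648, 0.2136]
orientation: [0.0, 0.702, 0.712, 0.0]
contact_force: [1.7, -0.1, -2.2]
finger_gap: 0.0505
finger_force: 63.4
```

```bash
python3 - <<'E'
from h import *
plan(.5543,-.0708,.0571,.8); print(ctrl.get_state()['finger_force'])
E
```

```text
grasp [ 0.5557 -0.0648  0.0589] yaw 0.84 gap 0.0505 F [ 1.7 -0.1 -2.2] t 28.57
shift [-0.06  -0.015  0.018]
roll 0.004
shift after roll [-0.06  -0.015  0.018]
63.35461735725403
```

Call:
arm_command:
  series: [0, -0.01, 0.015, 0, 1, -0.02, 0, 0, 0, 1, -0.02, 0, 0, 0, 1, 0, 0, 0, 0, 1]

```text
time_s: 29.08
position: [0.5547, -0.0684, 0.2119]
orientation: [0.0, 0.702, 0.712, 0.001]
contact_force: [0.8, 2.9, 6.0]
finger_gap: 0.0507
finger_force: 63.6
```

Call:
arm_command:
  series: [-0.01, 0, 0, 0, 1, 0, 0, 0, 0, 1]

```text
time_s: 29.32
position: [0.5547, -0.0691, 0.2119]
orientation: [0.0, 0.702, 0.713, 0.001]
contact_force: [-0.3, 2.6, 6.3]
finger_gap: 0.0505
finger_force: 63.8
```

Call:
arm_command:
  series: [-0.01, 0, 0, 0, 1, 0, 0, 0, 0, 1]

```text
time_s: 29.58
position: [0.5547, -0.0701, 0.2119]
orientation: [0.0, 0.702, 0.713, 0.001]
contact_force: [-1.2, 3.1, 6.6]
finger_gap: 0.0504
finger_force: 63.8
```

Call:
arm_command:
  series: [-0.01, 0, 0, 0, 1, 0, 0, 0, 0, 1]

```text
time_s: 29.82
position: [0.5548, -0.0711, 0.2119]
orientation: [0.0, 0.702, 0.713, 0.001]
contact_force: [-0.0, 3.9, 6.3]
finger_gap: 0.0506
finger_force: 63.8
```

Call:
arm_command:
  series: [-0.01, 0, 0, 0, 1, 0, 0, 0, 0, 1]

```text
time_s: 30.08
position: [0.5548, -0.0722, 0.2119]
orientation: [0.0, 0.702, 0.713, 0.001]
contact_force: [0.3, 3.6, 5.4]
finger_gap: 0.0507
finger_force: 63.8
```

Call:
arm_command:
  series: [-0.01, 0, 0, 0, 1, 0, 0, 0, 0, 1]

```text
time_s: 30.32
position: [0.5548, -0.0731, 0.2119]
orientation: [0.0, 0.702, 0.713, 0.001]
contact_force: [0.6, 4.0, 6.1]
finger_gap: 0.0506
finger_force: 63.8
```

Call:
arm_command:
  series: [0, 0, 0, 0, -1, 0, 0, 0, 0, -1, 0, 0, 0, 0, -1, 0, 0, -0.2, 0, -1, 0, 0, -0.4, 0, -1]

```text
time_s: 30.95
position: [0.5535, -0.0735, 0.2702]
orientation: [-0.001, 0.702, 0.712, -0.002]
contact_force: [-0.1, -0.4, 0.9]
finger_gap: 0.0853
finger_force: 0.0
```

Call:
arm_command:
  series: [0, 0, -0.3, 0, -1, 0.3, 0, -0.3, 0, -1, 0.5, -0.1, 0, 0, -1, 0.5, -0.1, 0, 0, -1, 0.5, -0.1, 0, 0, -1]

```text
time_s: 31.58
position: [0.521, 0.1072, 0.3312]
orientation: [0.0, 0.702, 0.712, 0.0]
contact_force: [0.5, -0.4, 0.3]
finger_gap: 0.0857
finger_force: 0.0
```

```bash
python3 - <<'E'
from h import *
reels(); plan(.4546,.3966,.13,.8)
E
```

```text
reel [380. 219.] [ 0.5555 -0.1239  0.0261] 365
reel [402. 218.] [ 0.5577 -0.1764  0.0264] 341
reel [358. 220.] [ 0.5552 -0.0723  0.0265] 367
reel [158. 268.] [0.4559 0.3956 0.0261] 348
grasp [0.5193 0.1158 0.176 ] yaw 1.34 gap 0.0852 F [ 0.   7.1 -1.2] t 31.62
shift [ 2.821 -0.58   0.471]
roll 0.054
shift after roll [ 2.817 -0.608  0.46 ]
```

Call:
arm_command:
  series: [0.4, -0.08, -0.05, 0, -1, 0.5, -0.11, 0, 0, -1, 0.5, -0.11, 0, 0, -1, 0.5, -0.11, 0, 0, -1, 0.45, -0.11, 0, 0, -1]

```text
time_s: 32.25
position: [0.4656, 0.3417, 0.336]
orientation: [-0.0, 0.702, 0.712, -0.0]
contact_force: [0.4, -0.0, 0.1]
finger_gap: 0.0853
finger_force: 0.0
```

Call:
arm_command:
  series: [0.3, -0.06, 0, 0, -1, 0.1, 0, 0.2, 0, -1, 0, 0, 0.2, 0, -1, 0, 0, 0, 0, -1, 0, 0, 0, 0, -1]

```text
time_s: 32.88
position: [0.4603, 0.379, 0.2963]
orientation: [0.0, 0.702, 0.712, -0.0]
contact_force: [0.1, 0.3, -0.6]
finger_gap: 0.0857
finger_force: 0.0
```

```bash
python3 - <<'E'
from h import *
plan(.4555,.396,.052,.8)
s=snap('wrist','w8.png');reels(s)
E
```

```text
grasp [0.4603 0.3789 0.1416] yaw 0.75 gap 0.0857 F [ 0.1  0.3 -0.6] t 32.88
shift [ 0.172 -0.046  0.896]
roll -0.005
shift after roll [ 0.172 -0.045  0.896]
reel [522.  51.] [0.5602 0.4924 0.0566] 19896
reel [546. 158.] [0.5855 0.4331 0.0171] 1224
reel [309. 223.] [0.4534 0.3971 0.0245] 4872
reel [309. 224.] [0.4532 0.3956 0.0049] 235
reel [401. 419.] [0.5174 0.2576 0.0224] 947
```

Call:
arm_command:
  series: [0.176, -0.055, 0.1, 0, -1, 0, 0, 0.3, 0, -1, 0, 0, 0.3, 0, -1, 0, 0, 0.19, 0, -1, 0, 0, 0, 0, -1]

```text
time_s: 33.55
position: [0.453, 0.3979, 0.2057]
orientation: [-0.0, 0.702, 0.713, -0.001]
contact_force: [0.1, 0.2, -0.5]
finger_gap: 0.0856
finger_force: 0.0
```

Call:
arm_command:
  series: [0, 0, 0, 0, 1, 0, 0, 0, 0, 1, 0, 0, 0, 0, 1, 0, 0, 0, 0, 1, 0, 0, 0, 0, 1]

```text
time_s: 34.17
position: [0.4544, 0.398, 0.2088]
orientation: [-0.0, 0.702, 0.712, 0.002]
contact_force: [-0.0, 0.8, 6.7]
finger_gap: 0.051
finger_force: 62.8
```

Call:
arm_command:
  series: [0, 0, -0.1, 0, 1, 0, 0, -0.3, 0, 1, 0, 0, -0.4, 0, 1, 0, 0, -0.4, 0, 1, 0, 0, -0.3, 0, 1]

```text
time_s: 34.8
position: [0.4537, 0.3973, 0.3594]
orientation: [-0.0, 0.702, 0.712, 0.0]
contact_force: [0.3, 0.2, -3.1]
finger_gap: 0.0506
finger_force: 62.9
```

```bash
python3 - <<'E'
from h import *
plan(.5537,-.012,.2,.8); print(ctrl.get_state()['finger_force'])
E
```

```text
grasp [0.4538 0.3974 0.2047] yaw 0.84 gap 0.0506 F [ 0.3  0.2 -3.1] t 34.8
shift [-4.109  0.939  0.044]
roll 0.004
shift after roll [-4.108  0.942  0.047]
62.88173317909241
```

Call:
arm_command:
  series: [-0.3, 0.07, 0, 0, 1, -0.4, 0.1, 0, 0, 1, -0.5, 0.11, 0, 0, 1, -0.5, 0.11, 0, 0, 1, -0.5, 0.11, 0, 0, 1]

```text
time_s: 35.42
position: [0.5069, 0.1765, 0.3575]
orientation: [-0.0, 0.702, 0.712, -0.0]
contact_force: [0.7, -0.4, -1.3]
finger_gap: 0.0508
finger_force: 63.0
```

Call:
arm_command:
  series: [-0.5, 0.11, 0, 0, 1, -0.5, 0.11, 0, 0, 1, -0.4, 0.11, 0, 0, 1, -0.3, 0.07, 0, 0, 1, -0.2, 0.04, 0, 0, 1]

```text
time_s: 36.05
position: [0.5536, -0.0131, 0.3575]
orientation: [-0.0, 0.703, 0.712, -0.0]
contact_force: [-0.2, 0.4, -2.2]
finger_gap: 0.0507
finger_force: 63.0
```

Call:
arm_command:
  series: [0, 0, 0, 0, 1, 0, 0, 0, 0, 1]

```text
time_s: 36.3
position: [0.5536, -0.01, 0.3571]
orientation: [-0.0, 0.701, 0.713, 0.0]
contact_force: [0.3, 0.5, -2.7]
finger_gap: 0.0505
finger_force: 63.0
```

```bash
python3 - <<'E'
from h import *
plan(.5537,-.012,.0590,.8); print(ctrl.get_state()['finger_force'])
E
```

```text
grasp [ 0.5535 -0.0099  0.2024] yaw 0.91 gap 0.0505 F [ 0.3  0.5 -2.7] t 36.3
shift [-0.022  0.002  1.434]
roll 0.011
shift after roll [-0.021  0.002  1.434]
62.970346212387085
```

Call:
arm_command:
  series: [-0.02, 0, 0.3, 0, 1, 0, 0, 0.4, 0, 1, 0, 0, 0.35, 0, 1, 0, 0, 0.25, 0, 1, 0, 0, 0.13, 0, 1]

```text
time_s: 36.92
position: [0.5533, -0.0114, 0.2128]
orientation: [-0.001, 0.701, 0.713, -0.001]
contact_force: [0.1, 0.9, 1.3]
finger_gap: 0.0507
finger_force: 63.5
```

Call:
arm_command:
  series: [0, 0, 0, 0, 1, -0.02, 0, 0, 0, 1, -0.02, 0, 0, 0, 1, 0, 0, 0, 0, 1]

```text
time_s: 37.42
position: [0.554, -0.0174, 0.2147]
orientation: [0.0, 0.702, 0.712, 0.0]
contact_force: [0.4, 0.0, -3.5]
finger_gap: 0.0504
finger_force: 64.5
```

```bash
python3 - <<'E'
from h import *
plan(.5537,-.0193,.0582,.8); print(ctrl.get_state()['finger_force'])
E
```

```text
grasp [ 0.5542 -0.0174  0.06  ] yaw 0.82 gap 0.0504 F [ 0.4  0.  -3.5] t 37.42
shift [-0.019 -0.005  0.018]
roll 0.002
shift after roll [-0.019 -0.005  0.018]
64.50422286987305
```

Call:
arm_command:
  series: [0, 0, 0.015, 0, 1, -0.01, 0, 0, 0, 1, 0, 0, 0, 0, 1]

```text
time_s: 37.8
position: [0.5539, -0.0181, 0.2126]
orientation: [-0.0, 0.702, 0.712, -0.0]
contact_force: [1.2, -0.8, -2.3]
finger_gap: 0.0503
finger_force: 64.5
```

Call:
arm_command:
  series: [-0.01, 0, 0, 0, 1, 0, 0, 0, 0, 1]

```text
time_s: 38.05
position: [0.5539, -0.0191, 0.2127]
orientation: [0.0, 0.702, 0.712, -0.0]
contact_force: [0.6, -0.5, -2.9]
finger_gap: 0.0505
finger_force: 64.5
```

Call:
arm_command:
  series: [-0.01, 0, 0, 0, 1, 0, 0, 0, 0, 1]

```text
time_s: 38.3
position: [0.554, -0.0196, 0.2127]
orientation: [-0.0, 0.702, 0.712, 0.0]
contact_force: [0.6, 0.8, -2.0]
finger_gap: 0.0507
finger_force: 64.5
```

Call:
arm_command:
  series: [-0.01, 0, 0, 0, 1, 0, 0, 0, 0, 1]

```text
time_s: 38.55
position: [0.554, -0.02, 0.2127]
orientation: [-0.001, 0.701, 0.713, 0.0]
contact_force: [-0.9, 5.9, -1.3]
finger_gap: 0.0502
finger_force: 64.6
```

Call:
arm_command:
  series: [0, 0, 0.006, 0, 1, 0, 0, 0, 0, 1]

```text
time_s: 38.8
position: [0.5542, -0.02, 0.2122]
orientation: [-0.0, 0.701, 0.713, 0.001]
contact_force: [1.1, 3.9, -0.9]
finger_gap: 0.0504
finger_force: 64.7
```

Contact with the third reel. I release, rise and check all four.

Call:
arm_command:
  series: [0, 0, 0, 0, -1, 0, 0, 0, 0, -1, 0, 0, 0, 0, -1, 0, 0, -0.2, 0, -1, 0, 0, -0.4, 0, -1]

```text
time_s: 39.42
position: [0.5533, -0.0211, 0.2713]
orientation: [-0.001, 0.702, 0.712, -0.002]
contact_force: [0.7, -0.0, -0.3]
finger_gap: 0.0852
finger_force: 0.0
```

Call:
arm_command:
  series: [0, 0, -0.3, 0, -1, 0.3, 0, -0.4, 0, -1, 0.5, -0.1, 0, 0, -1, 0.5, -0.1, 0, 0, -1, 0.5, -0.1, 0, 0, -1]

```text
time_s: 40.05
position: [0.5209, 0.1597, 0.3424]
orientation: [0.0, 0.702, 0.712, 0.0]
contact_force: [-0.7, 0.0, 0.1]
finger_gap: 0.0855
finger_force: 0.0
```

Call:
arm_command:
  series: [0, 0, 0, 0.86, -1, 0, 0, 0, 0.86, -1, 0, 0, 0, 0.86, -1, 0, 0, 0, 0.86, -1, 0, 0, 0, 0, -1]

```text
time_s: 40.67
position: [0.5213, 0.1584, 0.3421]
orientation: [0.0, 0.881, 0.473, -0.0]
contact_force: [0.3, 0.2, -0.6]
finger_gap: 0.0856
finger_force: 0.0
```

```bash
python3 - <<'E'
from h import *
s=snap('top','t9.png');reels(s); c=cloud(s)
m=(c[...,2]>.112)&(c[...,2]<.135); k=np.zeros_like(m);k[225:275,195:290]=1; p=c[m&k]; print('knob',p.mean(0),len(p))
plan(.4893,.278,.175,-33.7)
s=snap('scene','s9.png');cv2.imwrite('pics/s9c.png',cv2.resize(s['pixels'][180:330,230:430],(800,600),interpolation=cv2.INTER_CUBIC)[:,:,::-1])
E
```

```text
reel [402. 218.] [ 0.5569 -0.1762  0.0261] 358
reel [336. 221.] [ 0.5543 -0.0208  0.0261] 348
reel [369. 221.] [ 0.5552 -0.098   0.0508] 718
knob [0.48618022 0.28337587 0.12234309] 40
grasp [0.5213 0.1584 0.1874] yaw -33.38 gap 0.0855 F [ 0.9 -0.6  0.1] t 40.73
shift [ 0.823 -0.926  0.124]
roll 0.032
shift after roll [ 0.817 -0.93   0.124]
```

View pics/s9c.png

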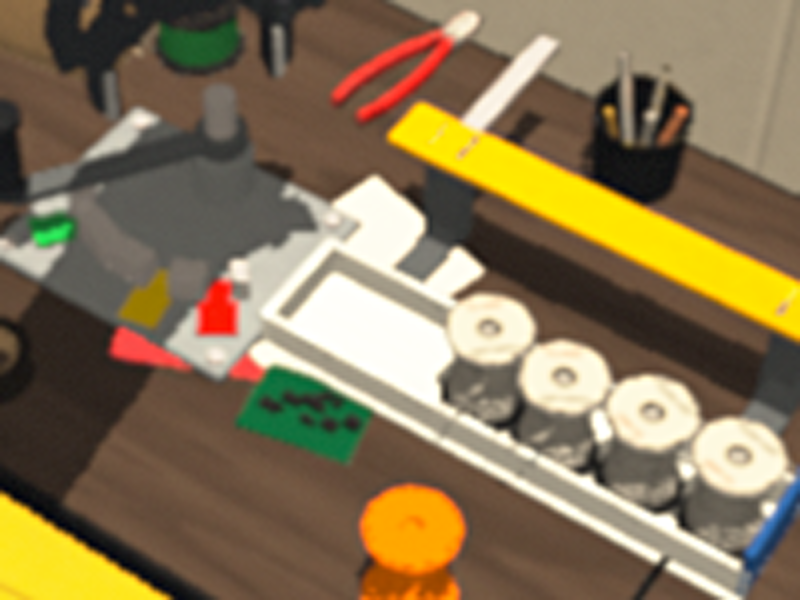

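All four reels stand upright in a close row, crop (490,330) to (740,455). Now back to the lever.

Call:
arm_command:
  series: [0.2, -0.23, 0, 0, -1, 0.2, -0.23, 0, 0, -1, 0.2, -0.23, 0, 0, -1, 0.2, -0.22, 0.02, 0, -1, 0, 0, 0, 0, -1]

```text
time_s: 41.4
position: [0.4885, 0.2784, 0.3396]
orientation: [-0.0, 0.879, 0.476, -0.0]
contact_force: [1.2, -1.0, -0.1]
finger_gap: 0.0856
finger_force: 0.0
```

```bash
python3 - <<'E'
from h import *
plan(.489,.2778,.096,-33.7)
s=snap('wrist');c=cloud(s);m=(c[...,2]>.114)&(c[...,2]<.13)&(abs(c[...,0]-.489)<.05)&(abs(c[...,1]-.278)<.05);print(cv2.minEnclosingCircle(c[m][:,:2].astype('f4')),m.sum())
E
```

```text
grasp [0.4884 0.2784 0.1849] yaw -33.12 gap 0.0856 F [ 1.2 -1.  -0.1] t 41.4
shift [-0.002  0.01   0.889]
roll 0.058
shift after roll [-0.002  0.009  0.889]
((0.486164927482605, 0.27654653787612915), 0.01410010363906622) 2119
```

Call:
arm_command:
  series: [0, 0, 0.25, 0.05, -1, 0, 0, 0.3, 0, -1, 0, 0, 0.2, 0, -1, 0, 0, 0.13, 0, -1, 0, 0, 0, 0, -1]

```text
time_s: 42.08
position: [0.4898, 0.2747, 0.2516]
orientation: [0.0, 0.883, 0.469, -0.001]
contact_force: [0.5, -1.1, -0.1]
finger_gap: 0.0855
finger_force: 0.0
```

Call:
arm_command:
  series: [0, 0, 0, 0, 1, 0, 0, 0, 0, 1, 0, 0, 0, 0, 1, 0, 0, 0, 0, 1, 0, 0, 0, 0, 1]

```text
time_s: 42.7
position: [0.4883, 0.2776, 0.2529]
orientation: [-0.002, 0.883, 0.47, -0.0]
contact_force: [-7.9, 4.6, 8.6]
finger_gap: 0.0206
finger_force: 58.6
```

Call:
arm_command:
  series: [0, 0, -0.08, 0, 1, 0, 0, -0.08, 0, 1, 0, 0, -0.08, 0, 1, 0, 0, 0, 0, 1, 0, 0, 0, 0, 1]

```text
time_s: 43.32
position: [0.488, 0.277, 0.275]
orientation: [-0.001, 0.883, 0.47, -0.001]
contact_force: [-4.0, 4.1, -5.8]
finger_gap: 0.021
finger_force: 59.0
```

```bash
python3 - <<'E'
from h import *
plan(.489,.2778,.119,-33.7);print(ctrl.get_state()['finger_force'])
E
```

```text
grasp [0.4874 0.2771 0.1203] yaw -33.9 gap 0.021 F [-4.   4.1 -5.8] t 43.33
shift [0.015 0.009 0.013]
roll -0.02
shift after roll [0.015 0.009 0.013]
58.99574339389801
```

Call:
arm_command:
  series: [-0.101, 0.004, 0, -0.43, 1, -0.101, 0.004, 0, -0.43, 1, -0.101, 0.004, 0, -0.43, 1, -0.101, 0.004, 0, -0.43, 1, -0.101, 0.004, 0, -0.43, 1]

```text
time_s: 43.95
position: [0.4686, 0.2299, 0.2751]
orientation: [-0.001, 0.779, 0.627, -0.001]
contact_force: [0.1, 3.2, -6.1]
finger_gap: 0.0204
finger_force: 59.2
```

Call:
arm_command:
  series: [-0.101, 0.004, 0, -0.43, 1, -0.101, 0.004, 0, -0.43, 1, -0.101, 0.004, 0, -0.43, 1, 0, 0, 0, 0, 1, 0, 0, 0, 0, 1]

```text
time_s: 44.58
position: [0.466, 0.1998, 0.2754]
orientation: [-0.001, 0.705, 0.709, -0.001]
contact_force: [-2.2, 2.1, -7.1]
finger_gap: 0.0207
finger_force: 59.2
```

```bash
python3 - <<'E'
from h import *
a0=np.arctan2(.1254-.202,.4907-.6);a=a0-.4
plan(.6+.1345*np.cos(a),.202+.1345*np.sin(a),.119,np.degrees(a)+180)
# angle of the handle now about a pivot solved from red and green grips
p,q=np.array([.4907,.1254]),np.array([.4884,.2777]);d=q-p;L=np.linalg.norm(d);m=(p+q)/2
n=np.array([d[1],-d[0]])/L; piv=m+n*(L/2)/np.tan(.6); print('pivot',piv,'r',np.linalg.norm(piv-p))
st=ctrl.get_state();g=np.array(st['position'][:2])-piv
ang=lambda v:np.arctan2(v[1],v[0]); print('swing',(ang(p-piv)-ang(g))%(2*np.pi))
b=ang(p-piv)-.4; print('yellow target',piv+np.linalg.norm(p-piv)*np.array([np.cos(b),np.sin(b)]))
E
```

```text
grasp [0.4657 0.1997 0.1207] yaw 0.31 gap 0.0207 F [-2.2  2.1 -7.1] t 44.58
shift [-0.259  0.027  0.017]
roll -1.179
shift after roll [-0.259 -0.027  0.017]
pivot [0.60085815 0.20323095] r 0.1348794796934191
swing 0.5894292622767647
yellow target [0.46908697 0.1744415 ]
```

Call:
arm_command:
  series: [-0.085, 0.003, 0, -0.36, 1, -0.085, 0.003, 0, -0.36, 1, -0.085, 0.003, 0, -0.36, 1, 0, 0, 0, 0, 1, 0, 0, 0, 0, 1]

```text
time_s: 45.2
position: [0.469, 0.1744, 0.2758]
orientation: [-0.0, 0.636, 0.772, -0.001]
contact_force: [-1.8, 2.6, -5.9]
finger_gap: 0.0205
finger_force: 59.2
```

```bash
python3 - <<'E'
from h import *
plan(.4691,.1744,.119)
st=ctrl.get_state();g=np.array(st['position'][:2])-[.60086,.20323];p=np.array([.4907,.1254])-[.60086,.20323]
ang=lambda v:np.arctan2(v[1],v[0]); print('swing',(ang(p)-ang(g))%(2*np.pi))
E
```

```text
grasp [0.4689 0.1744 0.1211] yaw 11.08 gap 0.0205 F [-1.8  2.6 -5.9] t 45.2
shift [0.    0.002 0.021]
swing 0.3998760125209744
```

Call:
arm_command:
  series: [0, 0, 0.08, 0, 1, 0, 0, 0.08, 0, 1, 0, 0, 0.06, 0, 1, 0, 0, 0, 0, 1, 0, 0, 0, 0, 1]

```text
time_s: 45.82
position: [0.4691, 0.1741, 0.2536]
orientation: [-0.0, 0.635, 0.773, -0.0]
contact_force: [-4.4, 3.0, -5.9]
finger_gap: 0.0206
finger_force: 59.5
```

Call:
arm_command:
  series: [0, 0, 0, 0, -1, 0, 0, 0, 0, -1, 0, 0, 0, 0, -1, 0, 0, 0, 0, -1, 0, 0, 0, 0, -1]

```text
time_s: 46.45
position: [0.4695, 0.1738, 0.2542]
orientation: [0.0, 0.635, 0.772, 0.0]
contact_force: [-0.6, 0.8, 0.1]
finger_gap: 0.0857
finger_force: 0.0
```

Call:
arm_command:
  series: [0, 0, -0.3, 0, -1, 0, 0, -0.4, 0, -1, 0, 0, -0.4, 0, -1, 0, 0, -0.3, 0, -1, 0.5, 0, 0, 0, -1]

```text
time_s: 47.08
position: [0.4618, 0.2197, 0.3975]
orientation: [0.001, 0.638, 0.77, 0.003]
contact_force: [0.4, 1.6, -0.3]
finger_gap: 0.0851
finger_force: 0.0
```

Call:
arm_command:
  series: [0.6, 0, 0, 0, -1, 0.6, 0, 0, 0, -1, 0.5, 0, 0, 0, -1, 0, 0, 0, 0, -1, 0, 0, 0, 0, -1]

```text
time_s: 47.7
position: [0.4271, 0.3892, 0.3938]
orientation: [0.0, 0.635, 0.772, -0.0]
contact_force: [-0.5, -1.2, -0.1]
finger_gap: 0.0852
finger_force: 0.0
```

```bash
python3 - <<'E'
from h import *
s=snap('top','t10.png');reels(s);c=cloud(s)
m=(c[...,2]>.112)&(c[...,2]<.14); k=np.zeros_like(m);k[215:275,200:290]=1; p=c[m&k]; print('knob',p.mean(0),cv2.minEnclosingCircle(p[:,:2].astype('f4')),len(p))
h=cv2.cvtColor(s['pixels'],cv2.COLOR_RGB2HSV);x,y,z=c[...,0],c[...,1],c[...,2]
r=(h[...,0]>18)&(h[...,0]<34)&(h[...,1]>130)&(z>.07)&(z<.095)&(x>.5)&(x<.7)&(y>-.25)&(y<.15); print('rail',cv2.minAreaRect(c[r][:,:2].astype('f4')))
cv2.imwrite('pics/t10c.png',cv2.resize(s['pixels'][150:300,200:440],(800,500),interpolation=cv2.INTER_CUBIC)[:,:,::-1])
E
```

```text
reel [403. 219.] [ 0.5566 -0.1763  0.0261] 324
reel [369. 222.] [ 0.5504 -0.0998  0.0501] 646
reel [336. 222.] [ 0.554  -0.0207  0.0259] 317
knob [0.46806069 0.17318458 0.12248148] ((0.4683288037776947, 0.1741044521331787), 0.014155006036162376) 121
rail ((0.5867301225662231, -0.03875243663787842), (0.03721778094768524, 0.2775271236896515), 0.5353101491928101)
```

View pics/t10c.png

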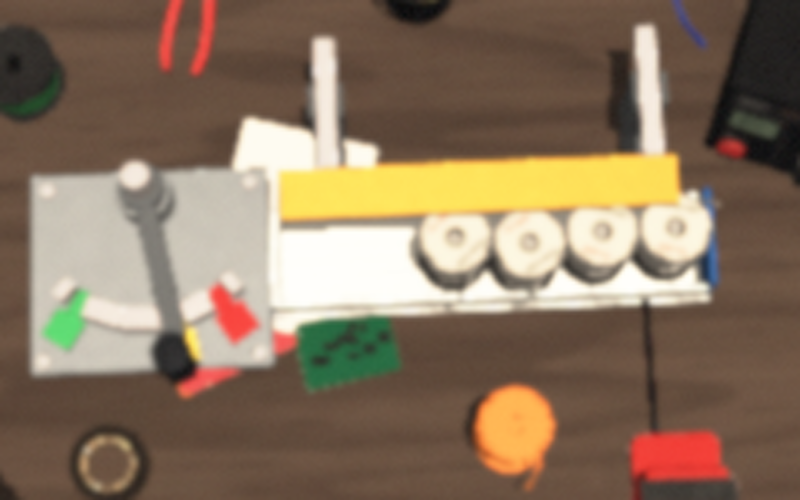

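The lever is seated in yellow at crop (175,355), with the knob at its seated height. The rail is 33 mm off the centre line, and all four reels stand close together at the stop. I'm handing in.

```bash
python3 -c "
from station import ctrl
print(ctrl.close_job())"
```

```text
the job is handed in; nothing more can be done
None
```

The job is handed in: both old reels are at the blue front stop in their original order, the two new reels I found stand upright close behind them, and the lever is seated in the yellow notch; it took about 48 s of the 210 s allowed.

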